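Roll a coin slab past the reading head and catch its carriage

ROBOT

A 6-joint arm with a two-finger parallel gripper is mounted at the origin on the work surface. World frame = base frame: x ahead of the robot, y to its left, z up, the work surface at z = 0. Lengths are in mm, angles in degrees, forces in N, time in s.
With the tool pointing down it reaches from about 350 to 950 mm from the base axis. Payload 17.4 kg.
Tool frame: the origin (TCP) lies on the mounting face of the last link; the fingertips stand 186 mm ahead of it and the grasp point (between the pads) lies 167 mm ahead of it; z points along the fingers, y is the line along which they close (so a half turn about z gives the same grasp; the last joint's range is limited). The gripper opens to 93 mm and grips with 3 to 60 N. Pads are 15 mm wide; open, the fingers measure 128 mm over their backs; the gripper's body (75 mm by 188 mm) begins 65 mm behind the grasp point.
Start: joints at [-75.218, 6.646, 82.598, -0, 90.757, -2.166], TCP at [196.757, -645.694, 404.746] pointing down, gripper open.
Joint ranges: [-162.19, 162.19], [-47.58, 125.68], [4.15, 143.07], [-65.23, 245.23], [0.69, 171.88], [-170.13, 170.13]. Speed limits (degrees/s): [108.29, 108.29, 127.2, 180, 180, 180].

INTERFACE

Orientations are given as [roll, pitch, yaw] about the fixed x, y, z axes, in that order (R = Rz(yaw) Ry(pitch) Rx(roll)).
In Python, from plant import manip gives the robot as it stands.
- The arm moves only by the tool drive_tool, never from a script. Its argument "deltas" is a list of rows, each an object of numbers: "x", "y", "z": the shift along the tool's x, y, z normalised to -1 to 1, where 1 is 0.5 m; "wx", "wy", "wz": the turn, a rotation vector about the tool's x, y, z normalised to -1 to 1, where 1 is 45 degrees. A call has 1 to 12 rows; each row is the pose to reach, as a shift and turn from the pose commanded when the call began, along the tool's axes at that moment; what a row does not reach only later rows make up. A row lasts 1/8 s, in which the tool goes at most 62.5 mm and 10.7 degrees, less where a joint would pass 70% of its speed; a pose out of reach is approached as far as the arm can. A call with a number of a shift or a turn outside -1 to 1 is refused whole. A call with a gripper value outside its range is refused whole. "claw" is the opening, from -1 (shut) to 1 (fully open), set as the call begins (left out, the last holds). The fingers move at their own pace and stop on an object; the grip force is fixed at half the most. Time passes only in rows, so rows that repeat a pose let the fingers close. It gives the time, the measured TCP pose, the force, the opening and the grip force at its end, in the units of the state.
- manip.get_obs(): the state, without advancing time (a new reading comes with each control period).
- manip.snapshot(name): name is "scene" or "side" or "wrist"; returns the picture (400x640x3 uint8, red, green, blue); there is no depth.
- manip.camera_info(name): a dict with "K" (3x3 intrinsics, pixels), "origin" and "orientation" of the camera in the world; the wrist camera has in their place "mount" (4x4, takes a point from camera to tool coordinates, whose origin is the TCP and whose axes are the flange's). Camera axes: x right, y down, z forward; pixel columns grow to the right and rows downward; lengths in mm; the calibration is good to about 2 mm. A picture is of the moment at which its call begins: read the wrist's pose just before it. camera_info takes no time and is no camera call.
- manip.finish_job(): hands the job in; it is judged then, once.
Trained networks look in the newest picture that a camera, given by its name, has taken for a name from the list of things; names that differ only in an ending like _2 or _b are one class to them, and where a whole thing is asked for, a point or a joint stands for the part that bears it (a point fixed in the world has none). Each returns a list of dicts, best first, with "score" (0 to 1); they miss things now and then, are a little off and sometimes report something else, mostly with a low value. They report only what shows in the picture. A call takes as long as a camera call. They do not tell look-alikes from the thing itself.
- manip.silhouettes(camera, query): "region" (400x640 bool, what is visible of it) and "uv" ([column, row] in pixels, amid what is visible of it).
The state is a dict: "t": time; "joint_positions": joint angles; "joint_velocities": joint speeds; "joint_efforts": joint torques, N m; "eef_pos": TCP position; "ee_rot": TCP orientation; "contact_force": force on the tool from outside, world axes, zero at the start; "ft_torque": the same for the moment, N m; "opening": opening from 0.0 (shut) to 1.0 (fully open); "grasp_force": force on a finger pad.
Only numpy, scipy, OpenCV 4.12 (cv2) and the standard library are available. Lean on these libraries where they do the work, as an engineer would, in place of code of your own. Each camera call takes 0.05 s, during which the arm holds its last target. There are 200 camera calls.

TASK

Draw the bolt aside so that the slab carriage rolls down the track on its own, and leave it untouched until it has rolled clear past the reading head. Then catch it softly by moving along with it, without a knock and before it runs to the end of the track, and stop it with the face of its sprung front plate level with the upright fin of the green gauge; finish with the fingers still holding it at rest there (the program ends while holding). Leave the other objects on the bench alone.

Things in the scene. Friction and masses are not known exactly. Their poses are not given: they have to be found in the camera images.
- rail: Beech track, 620 mm long (x) and 76 mm wide (y), standing fixed on the bench. Origin under its middle on the bench; x runs downhill, z up, y to the side away from the robot. Its deck slopes 0.066 rad: deck height over the bench is 55 mm - 0.066 * x (x in the rail's frame). A rubber end stop stands at x = 293 to 307 mm, 20 mm above the deck.
- carriage (a joint): Travel of the carriage down the track in m: 0 behind the bolt, 0.47 at the end of the track (0.46 is too far). Its front face, buffer not pressed, is at rail x = -0.187 + 0.998 * joint, y = 0. Nominal mass 0.7 kg (may differ by a third), drag 1.5 N per m/s, downhill pull 0.45 N: from rest it speeds up with a time constant of 0.47 s towards 0.3 m/s. Its tail has cleared the reading head at 0.17.
- buffer (a joint): How far the carriage's sprung front buffer is pressed in, in m: 0 free, 0.018 bottomed. Spring 150 N/m, little damping; the resting carriage leaning on the fingers presses it about 3 mm. A gentle catch keeps it under 0.010; standing still in the rolling carriage's way presses it far beyond that and counts as a knock, as does any contact over 10 N.
- carriage_slab (a point): Top centre of the clear coin slab clamped upright and lengthwise on the carriage, 80 mm above the deck and 63 mm behind the carriage's front face (buffer free); the slab is 80 mm long, 8 mm thick. The carriage with buffer is 108 mm long and 50 mm wide.
- carriage_front (a point): Centre of the front face of the carriage: the outer face of its upright aluminium buffer plate, 52 mm above the deck; moves with the buffer. The plate is 6 mm thick, 50 mm wide and reaches from 30 to 74 mm above the deck; behind it 15 mm are free to the chassis and slab. The face looks downhill and is free for the fingers to meet from there.
- bolt (a joint): Travel of the bolt in m: 0 shut (its tongue bars the carriage), 0.04 fully drawn towards rail -y (the robot's side). The carriage is free from about 0.024 on. It moves against about 1.5 N of friction and stays where it is left.
- bolt_knob (a point): Top centre of the bolt's upright round steel knob, 16 mm in diameter. The knob rises 45 mm above the bolt bar (a 10 mm square bar running across the track, its top 22 mm above the deck); shut, the knob's axis is 100 mm to the robot's side (rail -y) of the track's middle and 17 mm uphill of the carriage's front face. Between knob and track edge 54 mm are free above the bar.
- gauge: Green plastic measuring gauge fixed beside the track on the side away from the robot: 60 x 36 x 6 mm foot and an upright fin 4 mm thick, 30 mm wide, top 78 mm above the bench. Origin on the bench under the fin; x downhill along the track. The carriage's front face is to stop level with the fin (gauge x = 0).
- reader (a point): Lens of the reading head, a small grey box on a post fixed to the track's far side; 92 mm above the bench, at rail x = -130 mm, y = 66 mm; the head's top is 112 mm above the bench.
- medal: Bystander: bronze medal, 64 mm across, 7 mm thick, lying flat; origin under its centre.
- stand: Bystander: slotted beech stand, 70 x 160 mm, with upright clear coin slabs, 99 mm tall; origin under its centre.
- flashlight: Bystander: chrome flashlight, 130 mm long, 32 mm across the head, lying; origin under its middle.
There are look-alikes about, which are no part of the job. Of the things that look like the gauge, the middle-sized one is meant.

How it is judged (in metres and radians):
On the way, in this order (a step that is already met when the one before it is completed fails the run):
1. the bolt is drawn (value of joint bolt above 0.022 m), for 0.1 s.
2. the carriage rolls past the reading head on its own (value of joint carriage between 0.08 and 0.2 m and velocity of joint carriage above 0.09 m/s and contact force between carriage and anything else below 0.05 N), for 0.15 s.
3. the carriage is caught and held at rest level with the gauge (x of carriage_front in the frame of gauge between -0.012 and 0.012 m and velocity of joint carriage between -0.015 and 0.015 m/s and contact force between carriage and the fingers above 0.08 N), for 0.5 s.
At the end, for the whole second after the job is handed in: The carriage's front face is within 12 mm of level with the gauge's fin, at rest (under 15 mm/s), and leans on the fingers (over 0.08 N) (all of step 3); the arm keeps its last pose, push and grip.
It fails at once if the carriage is touched before it has rolled clear of the reading head (joint 0.01 to 0.16) (value of joint carriage between 0.01 and 0.16 m and contact force between carriage and anything else above 0.2 N).
It fails at once if the carriage is knocked (buffer pressed over 10 mm, or over 10 N) (value of joint buffer above 0.01 m or contact force between carriage and anything else above 10 N).
It fails at once if the carriage runs to the end of the track (joint above 0.46) (value of joint carriage above 0.46 m).
It fails at once if the medal, the slab stand or the flashlight is disturbed (distance of any of medal, stand, flashlight from where it was at the start of the episode above 0.02 m).
It also fails if it takes over 32 s, if anything falls off the work surface, if the arm or the gripper's body presses on something with over 40 N, if the wrist force passes 120 N, or if a joint passes its speed limit or range.

## Working session

There is one attempt and no reset: what is moved stays moved. The work goes in short steps, Python scripts to look and compute and a tool call to move; the robot and the scene stay as the last step left them, time stands still between calls to the robot, and variables do not carry over. Pictures are saved under pics/ and viewed, at most 13 in all, crops included, and the job is handed in when it is done.

Besides the shell and the picture viewer there is one more tool, called after ">>>" as a command line: name --argument value ..., lists and objects as JSON in quotes. drive_tool: Moves the arm, as the interface text tells. Scaled input: -1 to 1 covers 0.5 m each way for a shift and 45 degrees each way for a turn. Its arguments: {"type":"object","properties":{"deltas":{"type":"array"},"claw":{"type":"number"}},"required":["deltas"]}

```bash
mkdir -p pics; ls; cat > h.py <<'E'
import numpy as np, cv2
from plant import manip
from scipy.spatial.transform import Rotation as R
def cam(n):
    c=manip.camera_info(n);return np.array(c["K"]),c
E
python3 - <<'E'
from h import *
o=manip.get_obs();print(o)
ims=[]
for n in ["scene","side"]:
    im=manip.snapshot(n);ims.append(im);cv2.imwrite(f"pics/{n}0.png",im[:,:,::-1]);print(n,manip.camera_info(n))
    for q in ["rail","carriage_slab","carriage_front","bolt_knob","gauge","reader","medal","stand","flashlight"]:
        try:
            print(n,q,[(round(d["score"],2),np.round(d["uv"]),int(d["region"].sum())) for d in manip.silhouettes(n,q)])
        except Exception as e: print(q,e)
print(manip.camera_info("wrist"))
E
```

```text
pics
{'t': 0.0, 'joint_positions': array([-7.52174194e+01,  6.67407952e+00,  8.26361072e+01,  9.72266796e-04,
        9.07571520e+01, -2.16640455e+00]), 'joint_velocities': array([-0.02921586, -0.04421174, -0.08637562, -0.00875303,  0.1155242 ,
       -0.04802407]), 'joint_efforts': array([-4.28535768e-04, -7.21267104e+01, -6.22605872e+01,  7.78841623e-02,
        2.38560996e-02, -5.76227262e-05]), 'eef_pos': array([ 196.76425494, -645.69240151,  404.00167408]), 'ee_rot': array([-1.79932746e+02, -3.51702948e-03,  1.69489954e+01]), 'contact_force': array([ 0.5205214 , -0.07650732,  0.22711713]), 'ft_torque': array([0.01073655, 0.02492751, 0.04304314]), 'grasp_force': 0.0, 'opening': 1.0004236128706343}
scene {'K': array([[476.68417678,   0.        , 315.68324035],
       [  0.        , 476.68417678, 198.78646654],
       [  0.        ,   0.        ,   1.        ]]), 'origin': array([980.12429493, 727.18533566, 949.43901829]), 'orientation': array([-134.31462693,   -0.37272026,  150.67883979])}
scene rail [(0.92, array([328., 258.]), 8940)]
scene carriage_slab [(0.6, array([365., 282.]
[... 1116 characters left out ...]
]), 8387)]
side medal [(0.64, array([253., 202.]), 302), (0.35, array([247., 281.]), 1158)]
side stand [(0.56, array([437., 189.]), 766)]
side flashlight [(0.54, array([287., 159.]), 339)]
{'K': array([[309.54997211,   0.        , 322.11480801],
       [  0.        , 309.54997211, 199.37332205],
       [  0.        ,   0.        ,   1.        ]]), 'mount': array([[-1.55655668e-04, -9.69031837e-01, -2.46935770e-01,
         6.81752223e+01],
       [ 9.99999804e-01, -1.26483914e-06, -6.25385169e-04,
        -4.79815902e-01],
       [ 6.05705805e-04, -2.46935819e-01,  9.69031648e-01,
         2.05388814e+01],
       [ 0.00000000e+00,  0.00000000e+00,  0.00000000e+00,
         1.00000000e+00]])}
```

View pics/scene0.png

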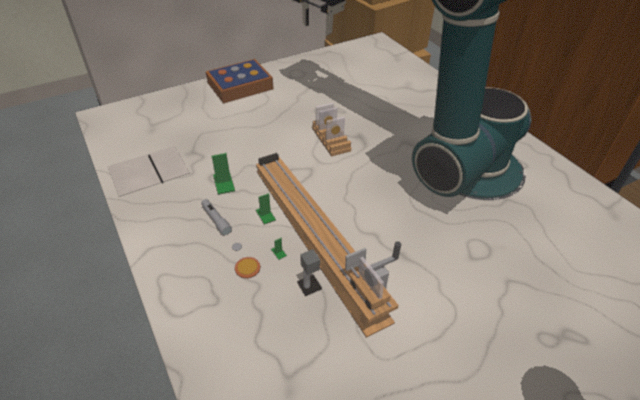

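View pics/side0.png

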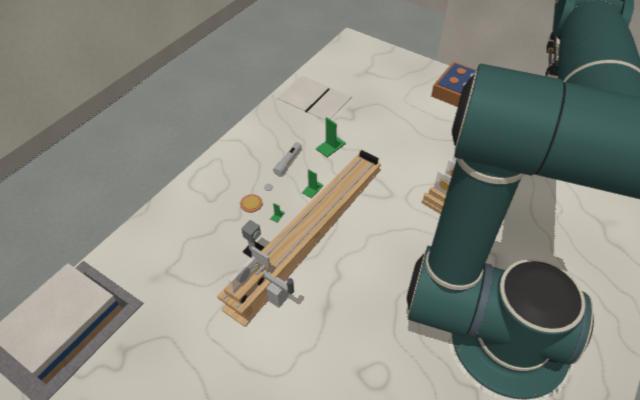

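The three green look-alikes in the scene image are at (218,172) large, (265,210) middle and (278,249) small. I choose the middle one at scene (265,210), side (312,185). Next are close crops to check that choice and pick out the rail corners.

```bash
python3 - <<'E'
from h import *
a=cv2.imread("pics/scene0.png")[145:335,200:410];cv2.imwrite("pics/sc.png",cv2.resize(a,None,fx=3,fy=3,interpolation=cv2.INTER_CUBIC))
a=cv2.imread("pics/side0.png")[140:330,205:390];cv2.imwrite("pics/sd.png",cv2.resize(a,None,fx=3,fy=3,interpolation=cv2.INTER_CUBIC))
E
```

```text
(no output)
```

View pics/sc.png

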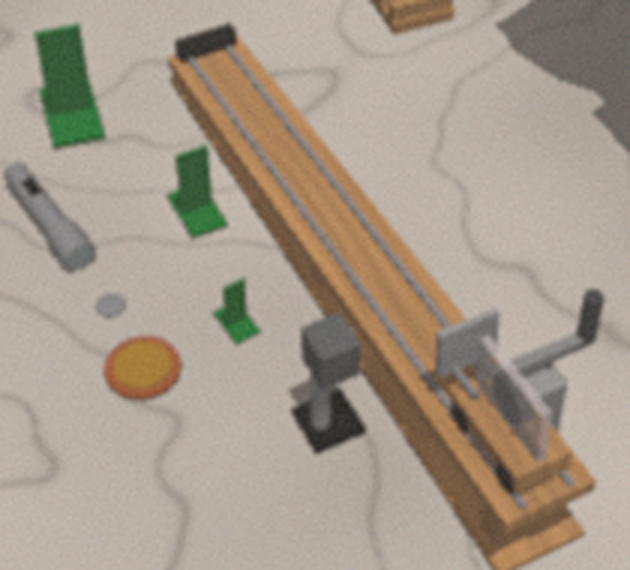

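View pics/sd.png

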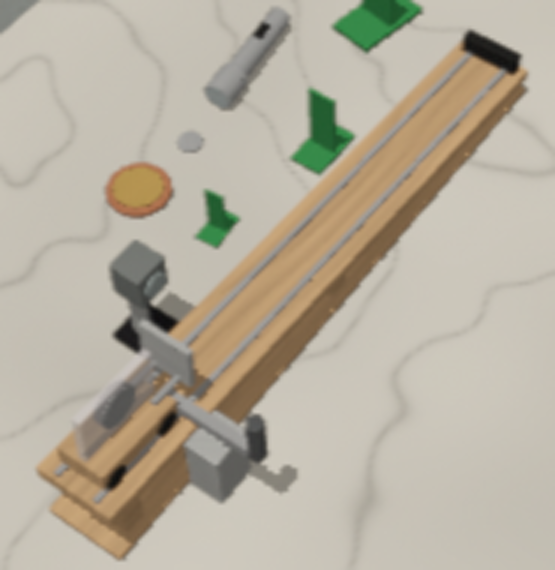

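```bash
cat >> h.py <<'E'
from scipy.optimize import least_squares
def proj(n,P):
    c=manip.camera_info(n);P=np.atleast_2d(P)
    q=R.from_euler('xyz',c["orientation"],degrees=True).inv().apply(P-c["origin"])@np.array(c["K"]).T
    return q[:,:2]/q[:,2:]
def tri(ps):
    return least_squares(lambda X:np.concatenate([(proj(n,X)[0]-p) for n,p in ps]),[500,0,50.])
S=lambda u,v:("scene",np.array([u/3+200-.33,v/3+145-.33]));D=lambda u,v:("side",np.array([u/3+205-.33,v/3+140-.33]))
def dk(x,y,h=0): return [x,y,55-.066*x+h]
E
python3 - <<'E'
from h import *
M=[(dk(-310,38),S(508,527)),(dk(-310,-38),S(594,486)),(dk(310,38),S(172,70)),
(dk(-310,38),D(38,467)),(dk(-310,-38),D(105,520)),(dk(310,-38),D(527,72)),
(dk(-204,-100,67),S(594,293)),(dk(-204,-100,67),D(257,420))]
def T(p,X): return R.from_euler('z',p[2]).apply(X)+[p[0],p[1],0]
f=lambda p:np.concatenate([proj(o[0],T(p,np.array(X,float)))[0]-o[1] for X,o in M])
best=min((least_squares(f,[600,0,a],loss='soft_l1') for a in (-2.5,-1.5,-.5,.5,1.5,2.5)),key=lambda r:r.cost)
p=best.x;print("rail",p,np.degrees(p[2]));print(np.round(f(p).reshape(-1,2),1))
inv=lambda X:R.from_euler('z',-p[2]).apply(np.array(X)-[p[0],p[1],0])
for nm,ps in dict(knob=[S(594,293),D(257,420)],fin=[S(192,151),D(322,95)],big=[S(58,31)],stopTL=[S(178,42),D(468,35)],plateL=[S(437,348),D(138,322)],plateR=[S(495,312),D(192,352)],small=[S(233,284),D(215,195)],knobtip=[S(594,293),D(257,418)]).items():
    if len(ps)>1:
        r=tri(ps);print(nm,r.x.round(1),"rail",inv(r.x).round(1),round(r.cost,2))
# gauge from silhouettes
for uv in [((259,208),(312,185))]:
    r=tri([("scene",np.array(uv[0])),("side",np.array(uv[1]))]);print(r.x,inv(r.x))
E
```

```text
Traceback (most recent call last):
  File "h.py", line 8, in proj
    c=manip.camera_info(n);P=np.atleast_2d(P)
ValueError: time passes only in moves, steps and waits
```

```bash
sed -i 's/c=manip.camera_info(n);P=/c=CI(n);P=/' h.py; sed -i '3i import functools\nCI=functools.lru_cache(manip.camera_info)' h.py
cat > fit.py <<'E'
from h import *
M=[(dk(-310,38),S(508,527)),(dk(-310,-38),S(594,486)),(dk(310,38),S(172,70)),
(dk(-310,38),D(38,467)),(dk(-310,-38),D(105,520)),(dk(310,-38),D(527,72)),
(dk(-204,-100,67),S(594,293)),(dk(-204,-100,67),D(257,420))]
def T(p,X): return R.from_euler('z',p[2]).apply(X)+[p[0],p[1],0]
f=lambda p:np.concatenate([proj(o[0],T(p,np.array(X,float)))[0]-o[1] for X,o in M])
best=min((least_squares(f,[600,0,a],loss='soft_l1',max_nfev=200) for a in (-2.5,-1.5,-.5,.5,1.5,2.5)),key=lambda r:r.cost)
p=best.x;print("rail",p,np.degrees(p[2]));print(np.round(f(p).reshape(-1,2),1).tolist())
inv=lambda X:R.from_euler('z',-p[2]).apply(np.array(X)-[p[0],p[1],0])
if __name__=="__main__":
  for nm,ps in dict(knob=[S(594,293),D(257,420)],fin=[S(192,151),D(322,95)],stopTL=[S(178,42),D(468,35)],plateL=[S(437,348),D(138,322)],plateR=[S(495,312),D(192,352)],small=[S(233,284),D(215,195)]).items():
    r=tri(ps);print(nm,r.x.round(1),"rail",inv(r.x).round(1),round(r.cost,2))
E
python3 fit.py
```

```text
rail [569.81550042   9.67875675  -1.60170086] -91.77069935598738
[[-0.3, -0.2], [1.2, -1.0], [-0.9, -4.1], [-1.5, 0.1], [0.8, -0.3], [0.4, -0.5], [0.4, 1.2], [-1.1, 0.3]]
knob [474.8 213.8 135.2] rail [-201.1 -101.2  135.2] 0.06
fin [ 651.  -126.8   77.7] rail [134.   85.4  77.7] 0.02
stopTL [ 589.5 -293.6   54.3] rail [302.5  29.   54.3] 0.64
plateL [604.  197.1 133.8] rail [-188.4   28.4  133.8] 1.02
plateR [551.  194.5 137.7] rail [-184.2  -24.6  137.7] 0.01
small [677.6   7.1  49.5] rail [ -0.7 107.8  49.5] 0.14
```

Rail at (570, 10), yaw −91.8°. The knob triangulates at z 135 as expected. The fin of the middle gauge has its top at 77.7 mm, which matches the 78 mm given, so the choice is right; it stands at rail x≈134, so the target joint is ≈0.322. First I move to above the gap between knob and track.

>>> drive_tool --deltas '[{"x":0.55,"y":-0.73,"wz":0.416},{"x":0.55,"y":-0.73,"wz":0.416},{"x":0.55,"y":-0.73,"wz":0.416},{"x":0.55,"y":-0.73,"wz":0.416},{"x":0.55,"y":-0.73,"wz":0.416},{"x":0.55,"y":-0.73,"wz":0.416},{"x":0.55,"y":-0.73,"wz":0.416},{"x":0.55,"y":-0.73,"wz":0.416},{"x":0.55,"y":-0.73,"wz":0.416}]' --claw -1

```text
schema error: expected keys x, y, z, wx, wy, wz
```

>>> drive_tool --deltas '[{"x":0.55,"y":-0.73,"z":0,"wx":0,"wy":0,"wz":0.416},{"x":0.55,"y":-0.73,"z":0,"wx":0,"wy":0,"wz":0.416},{"x":0.55,"y":-0.73,"z":0,"wx":0,"wy":0,"wz":0.416},{"x":0.55,"y":-0.73,"z":0,"wx":0,"wy":0,"wz":0.416},{"x":0.55,"y":-0.73,"z":0,"wx":0,"wy":0,"wz":0.416},{"x":0.55,"y":-0.73,"z":0,"wx":0,"wy":0,"wz":0.416},{"x":0.55,"y":-0.73,"z":0,"wx":0,"wy":0,"wz":0.416},{"x":0.55,"y":-0.73,"z":0,"wx":0,"wy":0,"wz":0.416},{"x":0.55,"y":-0.73,"z":0,"wx":0,"wy":0,"wz":0.416}]' --claw -1

```text
t: 2.12
eef_pos: [353.6, -215.4, 405.1]
ee_rot: [180.0, -0.0, -1.6]
contact_force: [0.1, -0.3, 1.1]
opening: 0.083
grasp_force: 0.0
```

>>> drive_tool --deltas '[{"x":0.288,"y":-0.871,"z":0,"wx":0,"wy":0,"wz":0},{"x":0.288,"y":-0.871,"z":0,"wx":0,"wy":0,"wz":0},{"x":0.288,"y":-0.871,"z":0,"wx":0,"wy":0,"wz":0},{"x":0.288,"y":-0.871,"z":0,"wx":0,"wy":0,"wz":0},{"x":0.288,"y":-0.871,"z":0,"wx":0,"wy":0,"wz":0},{"x":0.288,"y":-0.871,"z":0,"wx":0,"wy":0,"wz":0},{"x":0.288,"y":-0.871,"z":0,"wx":0,"wy":0,"wz":0},{"x":0.288,"y":-0.871,"z":0,"wx":0,"wy":0,"wz":0},{"x":0.288,"y":-0.871,"z":0.13,"wx":0,"wy":0,"wz":0},{"x":0.288,"y":-0.871,"z":0.13,"wx":0,"wy":0,"wz":0},{"x":0.288,"y":-0.871,"z":0.13,"wx":0,"wy":0,"wz":0}]'

```text
t: 3.5
eef_pos: [511.3, 213.5, 341.5]
ee_rot: [-180.0, -0.1, -1.8]
contact_force: [0.0, 0.1, 0.9]
opening: 0.005
grasp_force: 0.0
```

```bash
python3 - <<'E'
from h import *
o=manip.get_obs();print(o["eef_pos"],o["ee_rot"],o["joint_positions"])
a=[]
for n,(r0,c0) in dict(scene=(150,270),side=(150,205)).items():
    im=manip.snapshot(n);cv2.imwrite(f"pics/{n}1.png",im[:,:,::-1]);a.append(cv2.resize(im[r0:r0+190,c0:c0+130,::-1],None,fx=3,fy=3,interpolation=cv2.INTER_CUBIC))
cv2.imwrite("pics/a1.png",np.hstack(a))
E
```

```text
[511.33094252 213.51543811 341.49500868] [-1.79986408e+02 -5.10248917e-02 -1.84610634e+00] [ 2.00275729e+01 -7.15243995e+00  1.02229167e+02 -6.42191409e-03
  8.48708579e+01  1.11874244e+02]
```

View pics/a1.png

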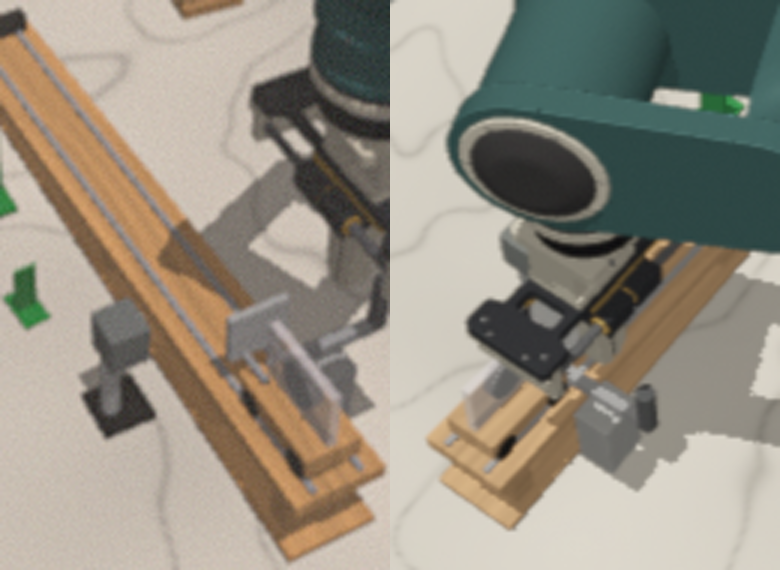

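>>> drive_tool --deltas '[{"x":0,"y":0,"z":0.104,"wx":0,"wy":0,"wz":0},{"x":0,"y":0,"z":0.104,"wx":0,"wy":0,"wz":0},{"x":-0.02,"y":0,"z":0.104,"wx":0,"wy":0,"wz":0},{"x":-0.03,"y":0,"z":0.104,"wx":0,"wy":0,"wz":0},{"x":-0.04,"y":0,"z":0.104,"wx":0,"wy":0,"wz":0},{"x":-0.05,"y":0,"z":0.104,"wx":0,"wy":0,"wz":0},{"x":-0.05,"y":0,"z":0.104,"wx":0,"wy":0,"wz":0}]'

```text
t: 4.47
eef_pos: [485.5, 215.3, 288.0]
ee_rot: [-180.0, -0.0, -1.8]
contact_force: [1.1, -0.5, 0.3]
opening: 0.008
grasp_force: 0.0
```

```bash
python3 - <<'E'
from h import *
o=manip.get_obs();print(o["t"],o["eef_pos"],o["ee_rot"],o["contact_force"])
c=CI("wrist");print(np.round(c["mount"],2).tolist())
a=[]
for n,(r0,c0) in dict(scene=(200,330),side=(200,220)).items():
    im=manip.snapshot(n);cv2.imwrite(f"pics/{n}2.png",im[:,:,::-1]);a.append(cv2.resize(im[r0:r0+130,c0:c0+90,::-1],None,fx=4,fy=4,interpolation=cv2.INTER_CUBIC))
cv2.imwrite("pics/a2.png",np.hstack(a))
for n in ("scene","side"):print([(round(d["score"],2),d["uv"]) for d in manip.silhouettes(n,"bolt_knob")])
E
```

```text
4.475 [485.52789294 215.27786434 288.04834019] [-1.79988471e+02 -1.55459678e-02 -1.75991535e+00] [ 1.1264935  -0.45576054  0.26534573]
[[-0.0, -0.97, -0.25, 68.02], [1.0, 0.0, -0.0, -0.46], [0.0, -0.25, 0.97, 20.54], [0.0, 0.0, 0.0, 1.0]]
[(0.57, [386.3, 263.0])]
[(0.51, [290.5, 284.0])]
```

View pics/a2.png

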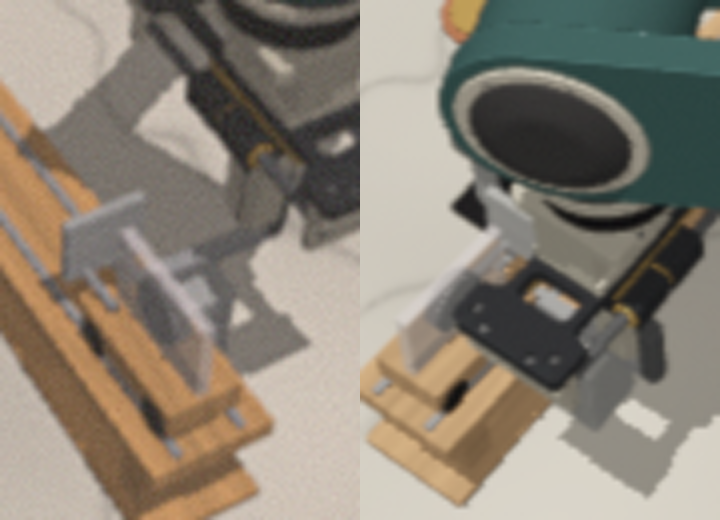

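Contact with the knob is confirmed: about 1.1 N against the draw, the bolt has moved a few mm and the carriage is still barred. Now I draw it fully and head diagonally to the waiting spot.

>>> drive_tool --deltas '[{"x":-0.03,"y":0,"z":0,"wx":0,"wy":0,"wz":0},{"x":-0.056,"y":0,"z":0,"wx":0,"wy":0,"wz":0},{"x":-0.058,"y":0,"z":0,"wx":0,"wy":0,"wz":0},{"x":0.18,"y":0.68,"z":0.034,"wx":0,"wy":0,"wz":0},{"x":0.18,"y":0.68,"z":0.034,"wx":0,"wy":0,"wz":0},{"x":0.18,"y":0.68,"z":0.034,"wx":0,"wy":0,"wz":0}]'

```text
t: 5.42
eef_pos: [513.3, 35.8, 279.1]
ee_rot: [-180.0, -0.0, -1.7]
contact_force: [-0.5, 0.7, -0.7]
opening: 0.007
grasp_force: 0.0
```

```bash
cat > snap.py <<'E'
from h import *
import sys
o=manip.get_obs();print(o["t"],o["eef_pos"])
im=manip.snapshot("scene");cv2.imwrite(f"pics/{sys.argv[1]}.png",im[:,:,::-1]);print(manip.get_obs()["t"],manip.get_obs()["eef_pos"])
E
python3 snap.py m1
python3 -c "
import cv2;a=cv2.imread('pics/m1.png')[180:340,250:410];cv2.imwrite('pics/m1c.png',cv2.resize(a,None,fx=3,fy=3,interpolation=cv2.INTER_CUBIC))"
```

```text
5.425 [513.33359033  35.83793921 279.10981178]
5.475 [514.63337717  30.52351017 278.64279786]
```

View pics/m1c.png

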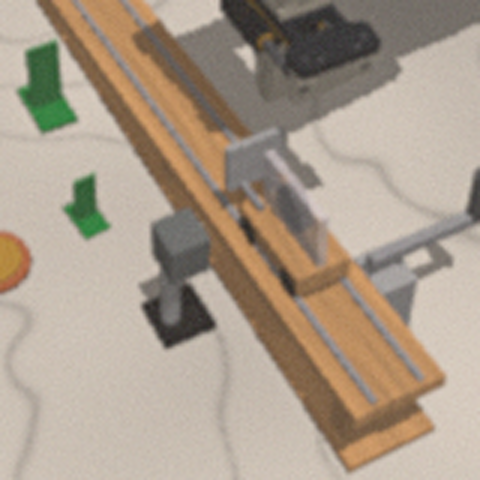

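```bash
cat > joint.py <<'E'
from fit import *
def q(px,y):  # joint from pixel of the plate's top edge corner at lateral y (either face avg -3mm)
    g=lambda j:proj("scene",T(p,np.array(dk(-187+998*j-OFF,y,74))))[0]-px
    r=least_squares(lambda v:g(v[0]),[.1]);return r.x[0],np.round(g(r.x[0]),1)
for OFF in (0,6):
  print(OFF,"start",q(S(437,348)[1],25),q(S(495,312)[1],-25))
  F=lambda u,v:np.array([u/3+250-.33,v/3+180-.33])
  print("m1",q(F(227,148),25),q(F(280,130),-25))
E
python3 joint.py
```

```text
rail [569.81550042   9.67875675  -1.60170086] -91.77069935598738
[[-0.3, -0.2], [1.2, -1.0], [-0.9, -4.1], [-1.5, 0.1], [0.8, -0.3], [0.4, -0.5], [0.4, 1.2], [-1.1, 0.3]]
0 start (np.float64(-0.007160869487570308), array([ 2.3, -1.8])) (np.float64(0.0013723077508190943), array([ 0.7, -0.6]))
m1 (np.float64(0.09580275791348908), array([-0.4,  0.3])) (np.float64(0.09506767025146358), array([ 0.9, -0.8]))
6 start (np.float64(-0.0011488454394741159), array([ 2.3, -1.8])) (np.float64(0.007384331521304783), array([ 0.7, -0.6]))
m1 (np.float64(0.10181478203553761), array([-0.4,  0.3])) (np.float64(0.10107969441527881), array([ 0.9, -0.8]))
```

>>> drive_tool --deltas '[{"x":0.114,"y":0.327,"z":0.016,"wx":0,"wy":0,"wz":0},{"x":0.114,"y":0.327,"z":0.016,"wx":0,"wy":0,"wz":0},{"x":0.114,"y":0.327,"z":0.016,"wx":0,"wy":0,"wz":0}]'

```text
t: 5.85
eef_pos: [565.4, -129.9, 270.9]
ee_rot: [-180.0, -0.0, -1.8]
contact_force: [0.6, 0.4, 0.3]
opening: 0.005
grasp_force: 0.0
```

```bash
python3 snap.py m2
python3 -c "
import cv2;a=cv2.imread('pics/m2.png')[150:310,240:400];cv2.imwrite('pics/m2c.png',cv2.resize(a,None,fx=3,fy=3,interpolation=cv2.INTER_CUBIC))"
```

```text
5.85 [ 565.40493268 -129.86001222  270.86807122]
5.9 [ 566.26748774 -133.44691114  270.4120454 ]
```

View pics/m2c.png

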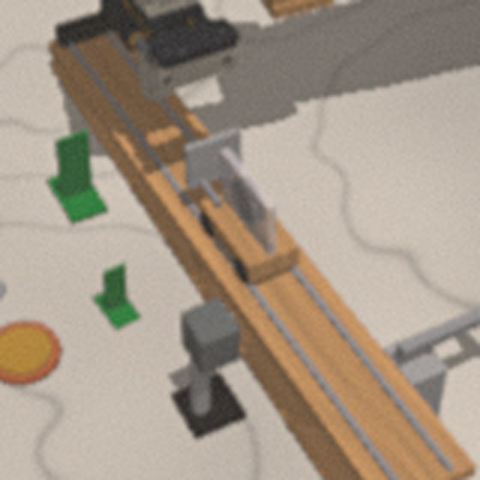

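The plate's top edge is at crop (187,147)–(238,132), well past the reader, and the fingers are ahead of it over the track.

```bash
cat >> joint.py <<'E'
OFF=0
F=lambda u,v:np.array([u/3+240-.33,v/3+150-.33])
j=np.mean([q(F(187,147),25)[0],q(F(238,132),-25)[0]]);print("m2",q(F(187,147),25),q(F(238,132),-25))
j2=j+.003;j1=.0985
pos=lambda t,m:(lambda V,ta:V*(t-ta*(1-np.exp(-t/ta))))(.3*m/.7,.47*m/.7)
r=least_squares(lambda z:[1000*(pos(5.425-z[0],z[1])-j1),1000*(pos(5.85-z[0],z[1])-j2)],[4.78,.8]);print(j1,j2,r.x,r.cost)
for rel,m in (r.x,):
  for t in np.arange(5.9,6.8,.0625): print(round(t,3),round(-187+998*pos(t-rel,m),1),round((pos(t+.01-rel,m)-pos(t-rel,m))*1e5))
for e in ([565.4,-129.9,0],[566.27,-133.45,0]): print(inv(e))
E
python3 joint.py|tail -22
```

```text
m1 (np.float64(0.09580275791348908), array([-0.4,  0.3])) (np.float64(0.09506767025146358), array([ 0.9, -0.8]))
6 start (np.float64(-0.0011488454394741159), array([ 2.3, -1.8])) (np.float64(0.007384331521304783), array([ 0.7, -0.6]))
m1 (np.float64(0.10181478203553761), array([-0.4,  0.3])) (np.float64(0.10107969441527881), array([ 0.9, -0.8]))
m2 (np.float64(0.217130406946398), array([-0.5,  0.3])) (np.float64(0.21542633718308107), array([ 0.8, -0.6]))
0.0985 0.21927837206473955 [4.76306335 0.85227897] 5.874086330381069e-27
5.9 47.5 316
5.962 67.3 321
6.025 87.4 325
6.088 107.8 329
6.15 128.5 333
6.212 149.3 337
6.275 170.4 339
6.338 191.6 342
6.4 213.1 345
6.462 234.6 347
6.525 256.3 349
6.588 278.1 350
6.65 300.0 352
6.712 321.9 353
6.775 344.0 355
[ 1.39648544e+02 -1.00462189e-01  0.00000000e+00]
[143.16996635   0.87881601   0.        ]
```

```bash
cat > opt.py <<'E'
import numpy as np
from scipy.optimize import differential_evolution
G,DV,M,L=[a.ravel() for a in np.meshgrid([-6,-3,0,3,6],[-.02,0,.02],[.7,.85,.95],[.012,.03])]
def sim(rows,x0=.1265):
    dt=.002;x=.0475+G*1e-3;v=.316+DV+0*x;f=np.full_like(x,x0);c=x0;pk=0*x;mx=x.copy();pkend=0*x
    for k,r in enumerate(rows):
        for i in range(62):
            cm=c+(r-c)*(i+1)/62.; f=f+(cm-f)*dt/L
            b=np.maximum(x-f,0);pk=np.maximum(pk,b)
            a=.643-(1.5*v+150*b)/M
            v=v+a*dt;x=x+v*dt;mx=np.maximum(mx,x-b)
        c=r
    return pk,mx,x,v
def rows(u): return .1265+np.cumsum(u)*1e-3
def cost(u):
    pk,mx,x,v=sim(rows(u));return pk.max()*1e3+.3*pk.mean()*1e3+max(0,mx.max()-.250)*500+20*np.abs(v).max()
if __name__=="__main__":
    r=differential_evolution(cost,[(-40,10)]+[(0,42)]*4+[(-5,30)]*5,maxiter=150,popsize=8,seed=1,polish=False)
    pk,mx,x,v=sim(rows(r.x));print(r.fun,np.round(r.x,1),(np.cumsum(r.x)).round(1));print(pk.max(),pk.mean(),mx.max(),np.abs(v).max())
E
timeout 300 python3 opt.py
```

```text
13.492206907346501 [-32.   37.4  29.5  28.9  20.1  16.9  10.6   5.4   1.8   0.6] [-32.    5.4  34.9  63.8  83.9 100.8 111.5 116.9 118.7 119.3]
0.010633180530730979 0.007551159450337811 0.24584928673747344 0.029683927075708962
```

```bash
sed -i 's/\[-6,-3,0,3,6\],\[-.02,0,.02\],\[.7,.85,.95\]/[-5,-2.5,0,2.5,5],[-.012,0,.012],[.78,.86,.94]/; s/-.250)/-.256)/; s/maxiter=150/maxiter=300/' opt.py
timeout 500 python3 opt.py; python3 - <<'E'
from opt import *
import opt
for u in ([-32,36,31,29,22,17,11,6,3,1],[-30,36,32,29,22,18,12,6,3,1]):
    pk,mx,x,v=sim(rows(u));print(pk.max(),pk.mean(),mx.max(),np.abs(v).max())
    for g in(-5,0,5):print(g,pk[G==g].round(4).max())
E
```

```text
11.705054958029617 [-32.2  36.9  31.   30.3  19.7  19.6  10.7   8.4   3.1   1.2] [-32.2   4.7  35.7  66.   85.7 105.3 116.  124.4 127.5 128.7]
0.009120274823830404 0.007110326226335042 0.25519096193856183 0.022584113314935022
0.01093682476362104 0.007616822164105699 0.25048965354809366 0.03515034860661579
-5 0.0093
0 0.0091
5 0.0109
0.010457800750918234 0.007441404146856862 0.2554861780184264 0.03341258377298119
-5 0.0105
0 0.0094
5 0.0092
```

>>> drive_tool --deltas '[{"x":0,"y":-0.064,"z":0,"wx":0,"wy":0,"wz":0},{"x":0,"y":0.01,"z":0,"wx":0,"wy":0,"wz":0},{"x":0,"y":0.072,"z":0,"wx":0,"wy":0,"wz":0},{"x":0,"y":0.132,"z":0,"wx":0,"wy":0,"wz":0},{"x":0,"y":0.172,"z":0,"wx":0,"wy":0,"wz":0},{"x":0,"y":0.211,"z":0,"wx":0,"wy":0,"wz":0},{"x":0,"y":0.232,"z":0,"wx":0,"wy":0,"wz":0},{"x":0,"y":0.249,"z":0,"wx":0,"wy":0,"wz":0},{"x":0,"y":0.255,"z":0,"wx":0,"wy":0,"wz":0},{"x":0,"y":0.258,"z":0,"wx":0,"wy":0,"wz":0},{"x":0,"y":0.258,"z":0,"wx":0,"wy":0,"wz":0},{"x":0,"y":0.258,"z":0,"wx":0,"wy":0,"wz":0}]'

```text
t: 7.4
eef_pos: [561.2, -256.4, 270.9]
ee_rot: [-180.0, -0.0, -1.8]
contact_force: [0.3, -0.2, -0.2]
opening: 0.007
grasp_force: 0.3
```

```bash
python3 snap.py m3; python3 - <<'E'
from fit import *
print(manip.get_obs()["contact_force"],inv(manip.get_obs()["eef_pos"]))
a=cv2.imread('pics/m3.png')[130:290,220:380];cv2.imwrite('pics/m3c.png',cv2.resize(a,None,fx=3,fy=3,interpolation=cv2.INTER_CUBIC))
E
```

```text
7.4 [ 561.1788293  -256.36477563  270.94493682]
7.45 [ 561.1757568  -256.36122778  270.97082362]
rail [569.81550042   9.67875675  -1.60170086] -91.77069935598738
[[-0.3, -0.2], [1.2, -1.0], [-0.9, -4.1], [-1.5, 0.1], [0.8, -0.3], [0.4, -0.5], [0.4, 1.2], [-1.1, 0.3]]
[ 0.1112904   0.3623065  -0.61831863] [266.17991329  -0.41508508 270.97082362]
```

View pics/m3c.png

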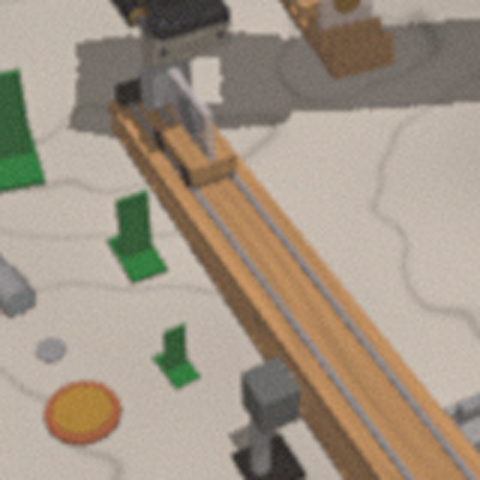

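Soft catch done: the carriage leans on the fingers near rail x 249. Now I push it gently uphill to the gauge.

>>> drive_tool --deltas '[{"x":0,"y":-0.002,"z":0,"wx":0,"wy":0,"wz":0},{"x":0,"y":-0.007,"z":0,"wx":0,"wy":0,"wz":0},{"x":0,"y":-0.015,"z":0,"wx":0,"wy":0,"wz":0},{"x":0,"y":-0.025,"z":0,"wx":0,"wy":0,"wz":0},{"x":0,"y":-0.036,"z":0,"wx":0,"wy":0,"wz":0},{"x":0,"y":-0.048,"z":0,"wx":0,"wy":0,"wz":0},{"x":0,"y":-0.06,"z":0,"wx":0,"wy":0,"wz":0},{"x":0,"y":-0.072,"z":0,"wx":0,"wy":0,"wz":0},{"x":0,"y":-0.084,"z":0,"wx":0,"wy":0,"wz":0},{"x":0,"y":-0.096,"z":0,"wx":0,"wy":0,"wz":0},{"x":0,"y":-0.108,"z":0,"wx":0,"wy":0,"wz":0},{"x":0,"y":-0.12,"z":0,"wx":0,"wy":0,"wz":0}]'

```text
t: 8.95
eef_pos: [563.0, -196.2, 270.9]
ee_rot: [180.0, -0.0, -1.8]
contact_force: [-0.0, -0.1, 1.2]
opening: 0.007
grasp_force: 0.4
```

>>> drive_tool --deltas '[{"x":0,"y":-0.012,"z":0,"wx":0,"wy":0,"wz":0},{"x":0,"y":-0.024,"z":0,"wx":0,"wy":0,"wz":0},{"x":0,"y":-0.036,"z":0,"wx":0,"wy":0,"wz":0},{"x":0,"y":-0.048,"z":0,"wx":0,"wy":0,"wz":0},{"x":0,"y":-0.06,"z":0,"wx":0,"wy":0,"wz":0},{"x":0,"y":-0.072,"z":0,"wx":0,"wy":0,"wz":0},{"x":0,"y":-0.084,"z":0,"wx":0,"wy":0,"wz":0},{"x":0,"y":-0.094,"z":0,"wx":0,"wy":0,"wz":0},{"x":0,"y":-0.101,"z":0,"wx":0,"wy":0,"wz":0},{"x":0,"y":-0.106,"z":0,"wx":0,"wy":0,"wz":0},{"x":0,"y":-0.108,"z":0,"wx":0,"wy":0,"wz":0},{"x":0,"y":-0.109,"z":0,"wx":0,"wy":0,"wz":0}]'

```text
t: 10.45
eef_pos: [564.7, -142.2, 270.9]
ee_rot: [180.0, -0.0, -1.8]
contact_force: [-0.3, -0.3, 1.0]
opening: 0.003
grasp_force: 0.3
```

>>> drive_tool --deltas '[{"x":0,"y":0,"z":0,"wx":0,"wy":0,"wz":0},{"x":0,"y":0,"z":0,"wx":0,"wy":0,"wz":0},{"x":0,"y":0,"z":0,"wx":0,"wy":0,"wz":0},{"x":0,"y":0,"z":0,"wx":0,"wy":0,"wz":0}]'

```text
t: 10.95
eef_pos: [564.7, -142.2, 270.9]
ee_rot: [-180.0, 0.0, -1.8]
contact_force: [-0.2, -1.7, 0.6]
opening: 0.006
grasp_force: 0.3
```

```bash
python3 snap.py m4; python3 - <<'E'
from fit import *
print(inv(manip.get_obs()["eef_pos"]))
a=cv2.imread('pics/m4.png')[130:270,230:370];a=cv2.resize(a,None,fx=4,fy=4,interpolation=cv2.INTER_CUBIC)
cv2.imwrite('pics/m4c.png',a)
print([(round(d["score"],2),d["uv"]) for d in manip.silhouettes("scene","carriage_front")])
E
```

```text
10.95 [ 564.68768076 -142.17139314  270.90317355]
11.0 [ 564.6764946  -142.17703624  270.90874026]
rail [569.81550042   9.67875675  -1.60170086] -91.77069935598738
[[-0.3, -0.2], [1.2, -1.0], [-0.9, -4.1], [-1.5, 0.1], [0.8, -0.3], [0.4, -0.5], [0.4, 1.2], [-1.1, 0.3]]
[151.94207407  -0.44426642 270.90874026]
[(0.7, [285.9, 180.2]), (0.6, [399.5, 258.9])]
```

View pics/m4c.png

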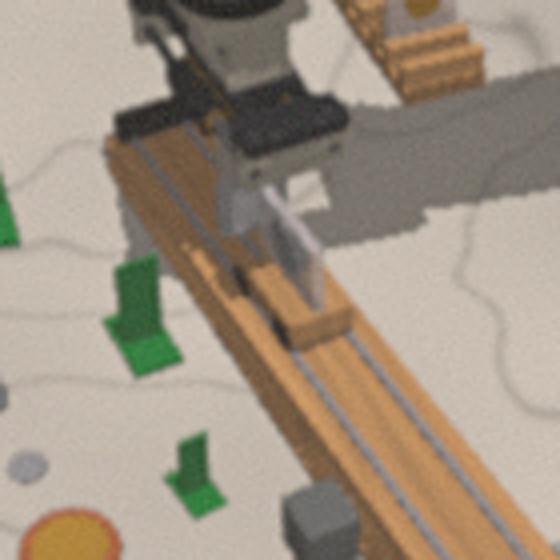

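```bash
python3 - <<'E'
from fit import *
c=lambda P:((proj("scene",T(p,np.array(P,float)))[0]-[230,130]+.375)*4).round(0)
for x in (124,134,144): print(x,"plate back BL,TL,TR,BR",[c(dk(x-6,y,h)).tolist() for y,h in((25,30),(25,74),(-25,74),(-25,30))],"chassis tail",[c(dk(x-105,y,h)).tolist() for y,h in ((25,25),(-25,25))])
print("fin",[c([x,y,z]).tolist() for x,y,z in ((134,70,78),(134,100,78),(134,70,6),(134,100,6))])
a=cv2.imread('pics/m4.png')[165:200,275:300];cv2.imwrite('pics/m4d.png',cv2.resize(a,None,fx=14,fy=14,interpolation=cv2.INTER_CUBIC))
E
```

```text
rail [569.81550042   9.67875675  -1.60170086] -91.77069935598738
[[-0.3, -0.2], [1.2, -1.0], [-0.9, -4.1], [-1.5, 0.1], [0.8, -0.3], [0.4, -0.5], [0.4, 1.2], [-1.1, 0.3]]
124 plate back BL,TL,TR,BR [[230.0, 249.0], [227.0, 199.0], [296.0, 176.0], [297.0, 225.0]] chassis tail [[296.0, 343.0], [366.0, 317.0]]
134 plate back BL,TL,TR,BR [[223.0, 240.0], [221.0, 191.0], [290.0, 168.0], [291.0, 217.0]] chassis tail [[289.0, 333.0], [359.0, 308.0]]
144 plate back BL,TL,TR,BR [[217.0, 232.0], [215.0, 183.0], [283.0, 160.0], [284.0, 209.0]] chassis tail [[282.0, 324.0], [352.0, 299.0]]
fin [[158.0, 254.0], [116.0, 269.0], [164.0, 330.0], [124.0, 344.0]]
```

View pics/m4d.png

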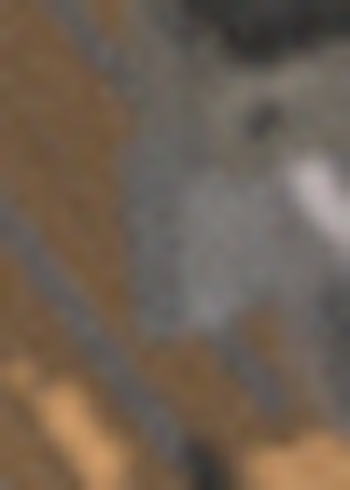

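The plate reads about 2–5 mm downhill of the fin in this view, which is inside the 12 mm tolerance. I'll trim 2 mm uphill, hold, and hand in.

>>> drive_tool --deltas '[{"x":0,"y":-0.001,"z":0,"wx":0,"wy":0,"wz":0},{"x":0,"y":-0.003,"z":0,"wx":0,"wy":0,"wz":0},{"x":0,"y":-0.004,"z":0,"wx":0,"wy":0,"wz":0},{"x":0,"y":-0.004,"z":0,"wx":0,"wy":0,"wz":0},{"x":0,"y":-0.004,"z":0,"wx":0,"wy":0,"wz":0},{"x":0,"y":-0.004,"z":0,"wx":0,"wy":0,"wz":0},{"x":0,"y":-0.004,"z":0,"wx":0,"wy":0,"wz":0},{"x":0,"y":-0.004,"z":0,"wx":0,"wy":0,"wz":0},{"x":0,"y":-0.004,"z":0,"wx":0,"wy":0,"wz":0},{"x":0,"y":-0.004,"z":0,"wx":0,"wy":0,"wz":0},{"x":0,"y":-0.004,"z":0,"wx":0,"wy":0,"wz":0},{"x":0,"y":-0.004,"z":0,"wx":0,"wy":0,"wz":0}]'

```text
t: 12.55
eef_pos: [564.7, -140.1, 270.9]
ee_rot: [-180.0, 0.0, -1.8]
contact_force: [-0.0, 0.4, -0.0]
opening: 0.008
grasp_force: 0.3
```

```bash
python3 -c "
from plant import manip
print(manip.get_obs()['eef_pos']);print(manip.finish_job())"
```

```text
[ 564.74605655 -140.14582869  270.89881083]
the job is handed in; nothing more can be done
None
```

I drew the bolt, let the carriage roll clear of the reader, caught it on the move and pushed it gently back to the middle-sized gauge's fin; the job was handed in at about 12.6 s with the fingers holding it (front face within roughly 5 mm of level by my measurements), and no verdict was shown.

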